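# Clear the seal-pull gauge and check it at its set mark

## Task

Somebody has parked the red biscuit tin on the sloping deck of the bag-seal pull gauge, where it blocks the handle: lift it off and set it down, without dropping it, upright on the floor of the blue tray. Then check the gauge: pull its yellow handle out against the spring until the red pointer stands at the green set mark, hold it there for two seconds, and ease the handle back fully home without letting it snap back. Do not shift the green mark, and leave the green tin, the bottle and the jar where they stand.

Things in the scene. Friction and masses are not known exactly. Their poses are not given: they have to be found in the camera images.
- gauge: bag-seal pull gauge, fixed to the table: a white deck 150 mm wide and 270 mm long on a grey stand, sloping at 28 degrees, low end towards the robot (the gauge's -x), with a navy spring housing (80 x 80 mm, 34 mm above the deck) at its high end. Origin: middle of the stand on the table; z up, x level, towards the high end
- deck_low (a point): middle of the deck's low edge, 120 mm before and 30 mm above the gauge's origin, axes as the gauge's. A point s mm up the slope and n mm square off the deck lies at x = 0.883 s - 0.469 n, z = 0.469 s + 0.883 n from here. A steel stop 10 mm thick, 20 mm high runs along this edge (s = 0 to 10); the housing begins at s = 185
- tin: red tin with a brass-coloured lid, about 0.22 kg, 62 x 48 mm, 70 mm tall, edges along its x and y; origin at the centre of its underside, z up through its lid. It starts square on the deck, so leaning 28 degrees towards the robot, against the steel stop (s = 10 to 72), up to 15 mm left or right of the centre line
- tray_blue: blue tray, fixed, 200 (x) x 160 (y) x 35 mm high, walls and floor 5 mm; origin at the centre of its underside
- tray_cream: cream tray of the same size, fixed; the green tin stands in it
- spare_tin: green tin with a steel lid, to be left alone, 62 x 48 mm, 70 mm tall, edges along its x and y; origin at the centre of its underside, z up through its lid
- bottle: white bottle, blue label and cap, 56 mm across, 150 mm tall, to be left alone; origin at the centre of its underside
- jar: brown jar of biscuits, red cap, 72 mm across, 100 mm tall, to be left alone; origin at the centre of its underside
- handle (a point): grip point of the yellow handle, an upright paddle standing square to the deck, 14 mm thick along the slope, 36 mm wide across it, from 7 to 51 mm off the deck; this point is on its middle, 33 mm off the deck (n), home at s = 125 on the deck's centre line. Axes: x up the slope, y across, z square off the deck. A flat blade, 8 mm off the deck, joins it to the housing
- pointer_tip (a point): tip of the red pointer, a flat bar 7 mm off the deck that sticks out from the handle's foot to 56 mm on the gauge's +y side; moves with the handle; axes as for the handle
- green_band (a point): the green set mark, 10 mm long along the slope, at the edge of the deck on the ruler (+y side): this point is the middle of its edge beside the pointer; axes as for the handle. The pointer stands at the mark when the two agree along the slope (x)
- slide (a joint): how far the handle is pulled out, down the slope towards the robot: 0 home, at most 0.085 m; the spring pulls back with 2 N at home and 12 N at the end
- mark (a joint): how far out the green mark is set, same scale as the slide: the pointer is at the middle of the mark when both joints read the same (0.055 to 0.075 m)
Mind the look-alikes: they are no part of the job. What is shaped like the tin but purple is not meant.

How it is judged:
On the way, in this order (a step that is already met when the one before it is completed fails the run):
1. the red tin stands upright on the floor of the blue tray, released (x of tin in the frame of tray_blue between -0.08 and 0.08 m and y of tin in the frame of tray_blue between -0.062 and 0.062 m and z of tin in the frame of tray_blue between 0 and 0.012 m and angle between tin's own z axis and vertical below 0.15 rad and linear speed of tin below 0.03 m/s and contact force between the fingers and tin below 0.1 N), for 0.2 s.
2. the pointer is held at the green mark (within 5 mm of its middle) for 1 s (x of pointer_tip in the frame of green_band between -0.005 and 0.005 m), for 1 s.
At the end, for the whole second after the job is handed in: The red tin stands on the blue tray's floor (centre within 80 mm and 62 mm of the tray's middle along its x and y, underside less than 12 mm above the tray's, upright within 0.15 rad), at rest and released, and the gauge handle is back home (slide below 4 mm) (all of step 1 and value of joint slide below 0.004 m); the robot touches nothing.
It fails at once if the red tin falls: moves faster than 0.6 m/s while the fingers do not hold it (linear speed of tin above 0.6 m/s and contact force between the fingers and tin below 0.1 N).
It fails at once if the handle snaps back faster than 0.3 m/s (velocity of joint slide below -0.3 m/s).
It fails at once if the green mark is shifted by more than 4 mm (distance of green_band from where it was at the start of the episode above 0.004 m).
It fails at once if the green tin, the bottle or the jar is shifted by more than 30 mm or tipped ((distance of spare_tin from where it was at the start of the episode above 0.03 m or angle between spare_tin's own z axis and vertical above 0.35 rad) or (distance of bottle from where it was at the start of the episode above 0.03 m or angle between bottle's own z axis and vertical above 0.35 rad) or (distance of jar from where it was at the start of the episode above 0.03 m or angle between jar's own z axis and vertical above 0.35 rad)).
It also fails if it takes over 58 s, if anything falls off the work surface, if the arm or the gripper's body presses on something with over 40 N, if the wrist force passes 120 N, or if a joint passes its speed limit or range.

## Robot

A 7-joint arm with a two-finger parallel gripper is mounted at the origin on the work surface. World frame = base frame: x ahead of the robot, y to its left, z up, the work surface at z = 0. Lengths are in m, angles in rad, forces in N, time in s.
With the tool pointing down it reaches from about 0.35 to 0.9 m from the base axis. Payload 19.9 kg.
Tool frame: the origin (TCP) lies at the very end of the fingers, on their centre line; the grasp point (between the pads) lies 19 mm behind it; z points along the fingers, x is the direction in which the jaws open and shut, and the axes are right-handed (so a half turn about z gives the same grasp; the last joint's range is limited). The gripper opens to 94 mm and grips with 3 to 60 N. Pads are 16 mm wide; open, the fingers measure 119 mm over their backs; the gripper's body (75 mm by 177 mm) begins 78 mm behind the grasp point.
Start: joints at [1.079, 0.417, -0.01, 1.614, 0.005, 1.111, -0.053], TCP at [0.272, -0.563, 0.205] pointing down, gripper open.
Joint ranges: [-2.81, 2.81], [-0.39, 2.02], [-1.27, 1.25], [0.06, 2.57], [-1.19, 4.33], [0.19, 2], [-2.82, 2.82]. Speed limits (rad/s): [1.89, 1.89, 2.39, 2.39, 3.01, 3.01, 3.01].

## Interface

Orientations are given as a 3x3 rotation matrix whose columns are the frame's x, y, z axes.
In Python, from cell import read_state, snapshot, job_done gives the robot as it stands.
- The arm moves only by the tool servo_tool, never from a script. Its argument "rows" is a list of rows, each a list of 3 entries, a list of its own where there are three numbers: the turn, a rotation vector about the tool's x, y, z in degrees, then the shift along the tool's x, y, z in cm, then the gripper's target within -1 to 1 (fully open at 1, half-way at 0, shut at -1). In form: [[[ax, ay, az], [tx, ty, tz], hand], ...]. A call has exactly 10 rows; each row shifts and turns the commanded pose from where the row before left it, along the tool's axes as they then stand; what a row does not reach is not made up. A row lasts 1/10 s, in which the tool goes at most 50 mm and 8.59 degrees, less where a joint would pass 70% of its speed; a pose out of reach is approached as far as the arm can. A call with a gripper value outside its range is refused whole. The fingers move at their own pace and stop on an object; the grip force is fixed at half the most. Time passes only in rows, so rows that do not move let the fingers close, or fill a call up. It gives the time, the measured TCP pose, the force and the opening at its end, in the units of the state.
- read_state(): the state, without advancing time (a new reading comes with each control period).
- snapshot(name): name is "scene" or "top"; returns a dict with "pixels" (480x640x3 uint8, red, green, blue), "vertical_fov" (degrees; the focal length in pixels is half the picture's height over the tangent of half this angle, whatever the lens; pixels are square), "cx", "cy" (the principal point, pixels), "T" (4x4, takes a point from camera to world coordinates). Camera axes: x right, y up, looking along -z (the intrinsics and any distortion apply to the point x, -y, -z); pixel columns grow to the right and rows downward; lengths in m; the calibration is good to about 2 mm. A picture is of the moment at which its call begins. There is no depth.
- job_done(): hands the job in, once; it reports no verdict.
The state is a dict: "time": time; "joint_positions": joint angles; "qvel": joint speeds; "effort": joint torques, N m; "tool_pos": TCP position; "ee_rot": TCP orientation; "force": force on the tool from outside, world axes, zero at the start; "wrist_torque": the same for the moment, N m; "finger_gap": finger opening in m.
Only numpy, scipy, OpenCV 4.12 (cv2) and the standard library are available. Lean on these libraries where they do the work, as an engineer would, in place of code of your own. Each camera call takes 0.05 s, during which the arm holds its last target. There are 200 camera calls.

## Working session

There is one attempt and no reset: what is moved stays moved. The work goes in short steps, Python scripts to look and compute and a tool call to move; the robot and the scene stay as the last step left them, time stands still between calls to the robot, and variables do not carry over. Pictures are saved under pics/ and viewed, about 8 in all and at most 12, crops included, and the job is handed in when it is done.

Besides the shell and the picture viewer there is one more tool, called after "Emit:" as name([rows], argument=value, ...), one row to a line, values as JSON. servo_tool: Moves the arm, as the interface text tells. Its arguments: {"type":"object","properties":{"rows":{"type":"array"}},"required":["rows"]}

```bash
ls; mkdir -p pics
python3 - <<'E'
from cell import *
import cv2,numpy as np
for n in("scene","top"):
    s=snapshot(n); cv2.imwrite(f"pics/{n}0.png",s["pixels"][:,:,::-1]); print(n,s["vertical_fov"],s["cx"],s["cy"],{k:v for k,v in s.items() if k not in("pixels",)})
st=read_state();print(st)
E
```

```text
pics
scene 50.066979319270374 315.79049703372476 245.51625390135817 {'vertical_fov': 50.066979319270374, 'cx': 315.79049703372476, 'cy': 245.51625390135817, 'T': array([[-0.83071565, -0.3051886 ,  0.46558718,  1.05217585],
       [ 0.55623784, -0.48899296,  0.67192659,  0.72170548],
       [ 0.02260451,  0.81715715,  0.57597156,  0.72704387],
       [ 0.        ,  0.        ,  0.        ,  1.        ]])}
top 55.69987451514699 318.62650701371416 233.16964298198477 {'vertical_fov': 55.69987451514699, 'cx': 318.62650701371416, 'cy': 233.16964298198477, 'T': array([[-0.02496031,  0.99855786, -0.04753093,  0.5060255 ],
       [-0.99931082, -0.02361595,  0.02863855,  0.01234041],
       [ 0.02747476,  0.048213  ,  0.99845913,  1.05187842],
       [ 0.        ,  0.        ,  0.        ,  1.        ]])}
{'time': 0.1, 'joint_positions': array([ 1.07950685,  0.41790131, -0.01030596,  1.61408021,  0.00469681,
        1.11069265, -0.05303745]), 'qvel': array([-0.00102261, -0.00025298,  0.00095755, -0.00092805, -0.00060127,
       -0.00014995, -0.00043521]), 'effort': array([ 3.67690038e-03, -8.52572536e+01,  6.41522314e-01, -4.26696074e+01,
       -4.88090480e-02,  1.63005595e-02, -7.51959101e-05]), 'tool_pos': array([ 0.27158859, -0.56255086,  0.20491012]), 'ee_rot': array([[ 4.34750186e-01, -9.00550939e-01, -5.30267777e-04],
       [-9.00550478e-01, -4.34750503e-01,  9.15211965e-04],
       [-1.05472918e-03,  7.96443278e-05, -9.99999441e-01]]), 'force': array([ 0.21598249,  0.98729181, -0.47437158]), 'wrist_torque': array([ 0.02765083, -0.00154337,  0.00077885]), 'finger_gap': 0.09422065587843526}
```

View pics/scene0.png

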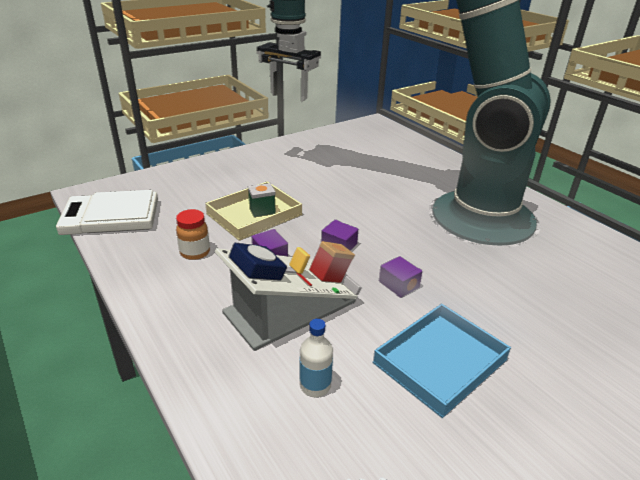

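View pics/top0.png

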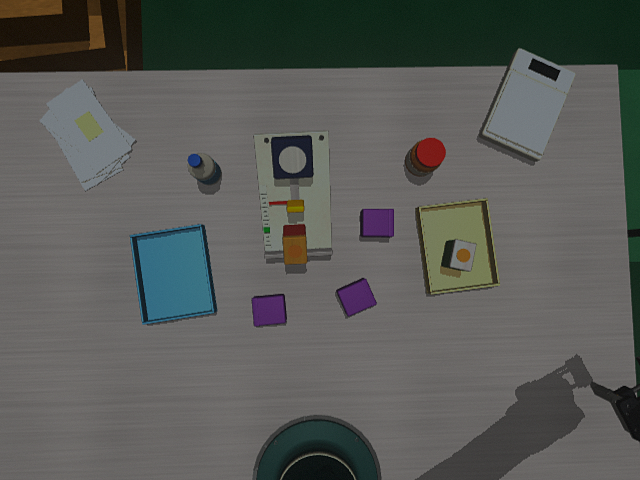

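The top view shows the gauge at (293,195), the red tin at (295,245), the blue tray at (173,273), the bottle at (205,165), the jar at (427,155) and the cream tray with the green tin at (460,255). The candidates for the tin are:
- Red with a brass lid at (295,245): this matches the description.
- Purple boxes at (269,310), (356,297) and (377,223): look-alikes.
- Green tin at (460,255): to be left alone.

I'll check the red one in a close crop.

```bash
cat > h.py <<'E'
import numpy as np,cv2
from cell import *
class Cam:
    def __init__(s,n):
        d=snapshot(n); s.im=d["pixels"]; s.T=d["T"]; s.f=240/np.tan(np.radians(d["vertical_fov"]/2)); s.c=np.array([d["cx"],d["cy"]])
        s.hsv=cv2.cvtColor(s.im,cv2.COLOR_RGB2HSV)
    def ray(s,p):
        u=(np.asarray(p,float)-s.c)/s.f
        return s.T[:3,3], s.T[:3,:3]@np.array([u[0],-u[1],-1])
    def plane(s,p,z):
        o,d=s.ray(p); return o+d*(z-o[2])/d[2]
    def proj(s,P):
        q=(np.asarray(P)-s.T[:3,3])@s.T[:3,:3]; return np.stack([s.c[0]-s.f*q[...,0]/q[...,2],s.c[1]+s.f*q[...,1]/q[...,2]],-1)
    def blobs(s,lo,hi,roi,amin=15):
        x0,y0,x1,y1=roi; m=np.zeros(s.hsv.shape[:2],np.uint8)
        m[y0:y1,x0:x1]=cv2.inRange(s.hsv,np.array(lo),np.array(hi))[y0:y1,x0:x1]
        cs,_=cv2.findContours(m,cv2.RETR_EXTERNAL,cv2.CHAIN_APPROX_NONE)
        return sorted([c for c in cs if cv2.contourArea(c)>=amin],key=cv2.contourArea)[::-1]
E
python3 - <<'E'
from h import *
t=Cam("top");s=Cam("scene")
a=cv2.resize(t.im[120:270,240:345],None,fx=4,fy=4,interpolation=cv2.INTER_CUBIC)
b=cv2.resize(s.im[235:350,215:365],None,fx=2.5,fy=2.5,interpolation=cv2.INTER_CUBIC)
o=np.zeros((600,420+375,3),np.uint8);o[:,:420]=a;o[:b.shape[0],420:420+b.shape[1]]=b
cv2.imwrite("pics/c1.png",o[:,:,::-1])
def show(n,cs):
    for c in cs[:3]: print(n,cv2.contourArea(c),np.array(cv2.minAreaRect(c)[0]).round(1),cv2.approxPolyDP(c,3,True).reshape(-1,2).tolist())
R=(240,120,345,270)
show("tray",t.blobs((90,90,60),(115,255,255),(120,215,225,330),300))
show("navy",t.blobs((105,100,10),(130,255,110),R))
show("yel",t.blobs((20,150,80),(32,255,255),R))
show("green",t.blobs((50,100,50),(85,255,255),R,4))
show("red",t.blobs((0,150,60),(8,255,255),R))
show("lid",t.blobs((9,100,60),(19,255,255),R))
show("deck",t.blobs((0,0,165),(180,60,255),R))
E
```

```text
tray 6416.5 [171.3 273.9] [[200, 224], [130, 235], [143, 324], [213, 312]]
navy 468.5 [292.2 157.8] [[310, 138], [272, 140], [277, 150], [273, 150], [273, 160], [277, 160], [274, 168], [282, 171], [275, 177], [289, 176], [280, 168], [278, 154], [291, 144], [306, 153], [308, 164], [294, 176], [302, 174], [307, 165], [310, 168], [310, 163], [312, 171], [302, 176], [309, 176], [309, 172], [312, 175], [312, 162], [307, 160], [307, 155], [311, 156], [307, 150], [311, 150]]
yel 171.5 [295. 206.] [[288, 200], [288, 212], [303, 211], [303, 200]]
green 25.0 [266.  229.5] [[263, 228], [269, 232], [269, 227]]
red 187.0 [293.7 229.7] [[304, 226], [285, 225], [283, 235], [305, 234]]
red 31.0 [277.5 202.4] [[286, 201], [269, 204]]
lid 616.0 [294.5 249.2] [[283, 236], [284, 263], [305, 263], [305, 235]]
```

View pics/c1.png

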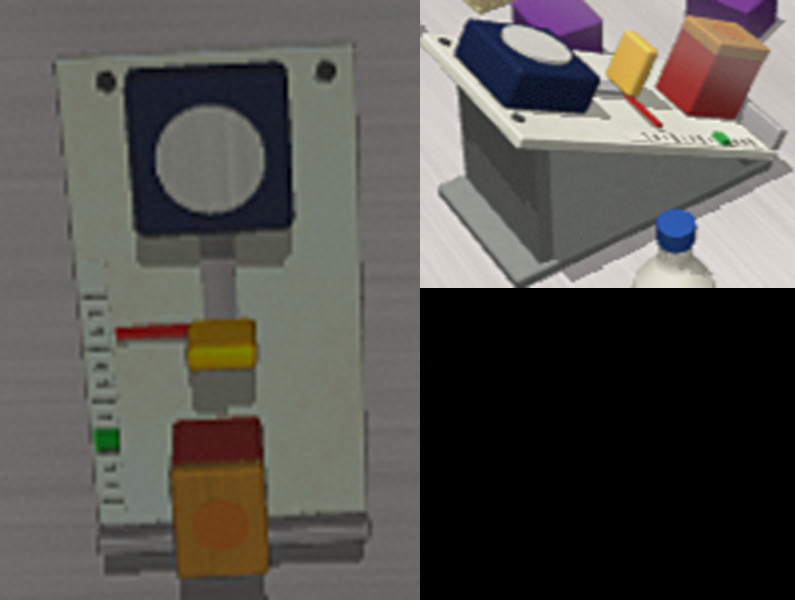

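```bash
cat > fit.py <<'E'
from h import *
from scipy.optimize import least_squares
t=Cam("top");s=Cam("scene")
c,si=0.883,0.469
def W(p,pts): # pts (s,y,n)
    pts=np.atleast_2d(pts).astype(float)/1000
    g=np.stack([-0.12+c*pts[:,0]-si*pts[:,2],pts[:,1],0.03+si*pts[:,0]+c*pts[:,2]],1)
    R=np.array([[np.cos(p[2]),-np.sin(p[2]),0],[np.sin(p[2]),np.cos(p[2]),0],[0,0,1]])
    return g@R.T+[p[0],p[1],0]
P=[(270,75,0),(270,-75,0),(185,40,34),(185,-40,34),(265,40,34),(265,-40,34),(118,18,51),(118,-18,51),(132,18,51),(132,-18,51)]
U=np.array([(56,62),(353,45),(136,236),(293,222),(126,70),(287,64),(190,368),(255,366),(190,345),(255,345)])/4+[240,120]-0.4
P2=[(270,75,0),(0,75,0),(270,-75,0)]
U2=(np.array([(521,145),(775,152),(422,28)])-[420,0])/2.5+[215,235]
if __name__=="__main__":
    r1=lambda p:(t.proj(W(p,P))-U).ravel()
    r=least_squares(r1,[.65,.05,0]);p=r.x
    print("pose",p.round(4));print(r1(p).reshape(-1,2).round(1).tolist())
    print("scene",(s.proj(W(p,P2))-U2).round(1).tolist())
    np.save("g.npy",p)
    def deckpt(cam,px,n):
        o,d=cam.ray(px);q=W(p,[[0,0,n],[100,0,n],[0,100,n]]);a=(q[1]-q[0])/.1;b=(q[2]-q[0])/.1
        k=np.linalg.solve(np.stack([a,b,-d],1),o-q[0]);return k[:2]*1000
    print("handle top",deckpt(t,(U[6:10].mean(0)),51))
    print("green top",deckpt(t,np.array([107,439])/4+[240,120]-.4,0),"scene",deckpt(s,np.array([722-420,137])/2.5+[215,235]-.4,0))
    print("pointer top",deckpt(t,np.array([116,334])/4+[240,120]-.4,7),"scene",deckpt(s,np.array([661-420,125])/2.5+[215,235]-.4,7))
    for q in [(175,465),(262,460),(180,577),(267,573)]: print("lid",deckpt(t,np.array(q)/4+[240,120]-.4,70).round(1))
    tr=np.array([t.plane(q,.035)[:2] for q in [(200,224),(130,235),(143,324),(213,312)]]);print("tray",tr.round(3).tolist(),tr.mean(0))
    for nm,px,z in [("bottle",(196,160),.15),("jar",(431,153),.10)]:print(nm,t.plane(px,z))
    for nm,px in [("pu1",(269,310)),("pu2",(356,297)),("pu3",(377,222))]:print(nm,t.plane(px,.05))
E
python3 fit.py
```

```text
pose [0.6347 0.0331 0.0322]
[[-0.5, -1.9], [0.5, -1.4], [-0.1, -0.1], [0.5, 1.3], [-0.9, 1.8], [0.3, 1.2], [-0.5, 0.4], [1.0, -0.0], [-0.9, -0.2], [0.6, -1.2]]
scene [[1.0, -3.1], [1.7, -0.8], [0.6, 1.5]]
handle top [124.51183161   0.1569133 ]
green top [58.72684845 67.00751013] scene [55.45027791 57.24851278]
pointer top [122.47124873  56.3692945 ] scene [128.06310474  56.54880597]
lid [73.9 27.4]
lid [ 74.  -16.9]
lid [ 8.9 29.4]
lid [  8.3 -16.2]
tray [[0.581, 0.247], [0.56, 0.401], [0.364, 0.374], [0.386, 0.221]] [0.47270562 0.31086469]
bottle [0.70040335 0.22678923 0.15      ]
jar [ 0.71669693 -0.25877566  0.1       ]
pu1 [0.38829621 0.09622479 0.05      ]
pu2 [ 0.4112879  -0.09508238  0.05      ]
pu3 [ 0.57546697 -0.14658876  0.05      ]
```

```bash
cat > plan.py <<'E'
import numpy as np
from fit import W
from scipy.spatial.transform import Rotation as Ro
from cell import read_state
p=np.load("g.npy");cy,sy=np.cos(p[2]),np.sin(p[2])
gx=np.array([cy,sy,0]);gy=np.array([-sy,cy,0]);up=np.array([0,0,1.])
N=-.469*gx+.883*up;S=.883*gx+.469*up   # deck normal, upslope
def frame(x,z): return np.stack([x,np.cross(z,x),z],1)
RT=frame(-gy,-N)      # tin grasp
RH=frame(S,-N)        # handle grasp (jaws along the slope)
def at(s,y,n): return W(p,[(s,y,n)])[0]
def plan(R,pos,rows=10):
    st=read_state();R0=st["ee_rot"];w=Ro.from_matrix(R0.T@R).as_rotvec(degrees=True)/rows
    dR=Ro.from_rotvec(w,degrees=True).as_matrix()
    A=sum(R0@np.linalg.matrix_power(dR,k) for k in range(rows)); A2=A@dR
    v=np.linalg.solve((A+A2)/2,np.asarray(pos)-st["tool_pos"])*100
    print("t",st["time"],"pos",st["tool_pos"].round(4),"->",np.round(pos,4),"rows",rows,"turn",w.round(2),"shift",v.round(3),"gap",round(st["finger_gap"],4),"F",st["force"].round(1))
E
python3 - <<'E'
from plan import *
plan(RT,at(41,6,144),20); plan(RT,at(41,6,144),30)
E
```

```text
t 0.4 pos [ 0.2717 -0.5628  0.2054] -> [0.4832 0.0343 0.1764] rows 20 turn [1.38 0.29 1.17] shift [-2.67  -1.693  0.525] gap 0.0937 F [-0.5 -0.3  0.6]
t 0.4 pos [ 0.2717 -0.5628  0.2054] -> [0.4832 0.0343 0.1764] rows 30 turn [0.92 0.2  0.78] shift [-1.78  -1.129  0.35 ] gap 0.0937 F [-0.5 -0.3  0.6]
```

Emit:
servo_tool([
  [[1.38,0.29,1.17],[-2.67,-1.69,0.5],1],
  [[1.38,0.29,1.17],[-2.67,-1.69,0.5],1],
  [[1.38,0.29,1.17],[-2.67,-1.69,0.5],1],
  [[1.38,0.29,1.17],[-2.67,-1.69,0.5],1],
  [[1.38,0.29,1.17],[-2.67,-1.69,0.5],1],
  [[1.38,0.29,1.17],[-2.67,-1.69,0.5],1],
  [[1.38,0.29,1.17],[-2.67,-1.69,0.5],1],
  [[1.38,0.29,1.17],[-2.67,-1.69,0.5],1],
  [[1.38,0.29,1.17],[-2.67,-1.69,0.5],1],
  [[1.38,0.29,1.17],[-2.67,-1.69,0.5],1],
])

```text
time: 1.4
tool_pos: [0.3409, -0.2522, 0.1702]
ee_rot: [[0.238, -0.941, 0.242], [-0.971, -0.237, 0.034], [0.026, -0.243, -0.97]]
force: [0.5, 0.2, 0.3]
finger_gap: 0.0942
```

```bash
python3 -c "
from plan import *
plan(RT,at(41,6,144),10)"
```

```text
t 1.5 pos [ 0.341  -0.2503  0.17  ] -> [0.4832 0.0343 0.1764] rows 10 turn [1.37 0.3  1.19] shift [-2.628 -1.726  0.547] gap 0.094 F [-0.1 -1.1 -0.4]
```

Emit:
servo_tool([
  [[1.37,0.3,1.19],[-2.63,-1.72,0.5],1],
  [[1.37,0.3,1.19],[-2.63,-1.72,0.5],1],
  [[1.37,0.3,1.19],[-2.63,-1.72,0.5],1],
  [[1.37,0.3,1.19],[-2.63,-1.72,0.5],1],
  [[1.37,0.3,1.19],[-2.63,-1.72,0.5],1],
  [[1.37,0.3,1.19],[-2.63,-1.72,0.5],1],
  [[1.37,0.3,1.19],[-2.63,-1.72,0.5],1],
  [[1.37,0.3,1.19],[-2.63,-1.72,0.5],1],
  [[1.37,0.3,1.19],[-2.63,-1.72,0.5],1],
  [[1.37,0.3,1.19],[-2.63,-1.72,0.5],1],
])

```text
time: 2.5
tool_pos: [0.4756, 0.0264, 0.1776]
ee_rot: [[0.034, -0.886, 0.463], [-0.999, -0.031, 0.014], [0.002, -0.463, -0.886]]
force: [0.1, -0.7, -0.3]
finger_gap: 0.0939
```

```bash
sed -i 's/^t=Cam("top");s=Cam("scene")$//; s/^if __name__=="__main__":/&\n    t=Cam("top");s=Cam("scene")/' fit.py; python3 -c "
from plan import *
plan(RT,at(41,6,24),10)"
```

```text
t 2.5 pos [0.4756 0.0264 0.1776] -> [0.5395 0.0361 0.0704] rows 10 turn [ 0.04 -0.01  0.01] shift [-0.077 -0.068  1.247] gap 0.0939 F [ 0.1 -0.7 -0.3]
```

Emit:
servo_tool([
  [[0,0,0],[0,0,0],1],
  [[0,0,0],[0,0,1.5],1],
  [[0,0,0],[0,0,1.5],1],
  [[0,0,0],[0,0,1.5],1],
  [[0,0,0],[0,0,1.5],1],
  [[0,0,0],[0,0,1.5],1],
  [[0,0,0],[0,0,1.5],1],
  [[0,0,0],[0,0,1.5],1],
  [[0,0,0],[0,0,0.5],1],
  [[0,0,0],[0,0,0],1],
])

```text
time: 3.5
tool_pos: [0.5252, 0.0255, 0.0785]
ee_rot: [[0.034, -0.887, 0.46], [-0.999, -0.032, 0.012], [0.004, -0.46, -0.888]]
force: [0.2, 0.5, 0.8]
finger_gap: 0.0942
```

Run:
```python
from plan import *
plan(RT,at(41,6,24),10)
from h import *
a=Cam("top").im[120:300,225:365]; cv2.imwrite("pics/c2.png",cv2.resize(a,None,fx=3,fy=3)[:,:,::-1])
b=Cam("scene").im[180:350,215:415]; cv2.imwrite("pics/c2.png",np.hstack([cv2.resize(a,(420,540)),cv2.resize(b,(376,320+220))[:,:]])[:,:,::-1])
```

```text
t 3.5 pos [0.5252 0.0255 0.0785] -> [0.5395 0.0361 0.0704] rows 10 turn [ 0.06 -0.02  0.02] shift [-0.102 -0.092  0.14 ] gap 0.0942 F [0.2 0.5 0.8]
```

View pics/c2.png

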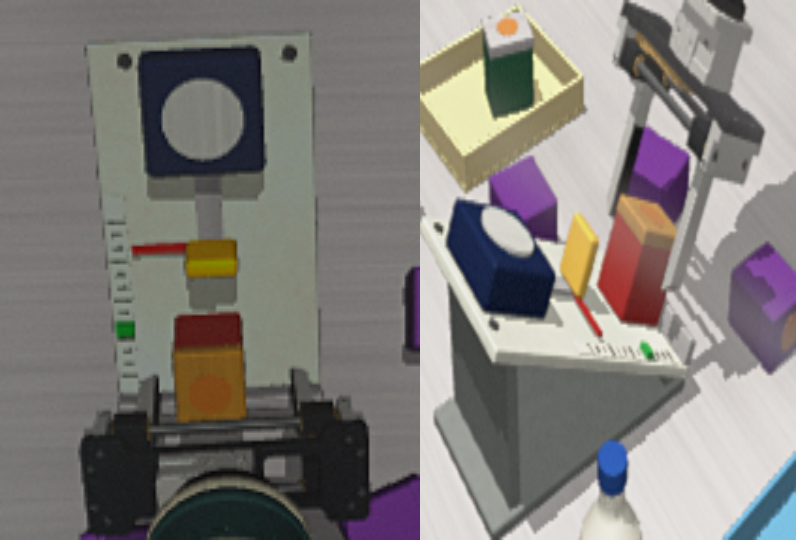

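The fingers straddle the red tin (left view: fingers at 148 and 303, tin centre at 210). They sit about 10 mm too far right and a bit low on the slope, which matches the computed correction, so I'll apply it and then close.

Emit:
servo_tool([
  [[0.1,0,0],[-0.25,-0.23,0],1],
  [[0.1,0,0],[-0.25,-0.23,0],1],
  [[0.1,0,0],[-0.25,-0.23,0.3],1],
  [[0.1,0,0],[-0.25,-0.23,0.3],1],
  [[0.1,0,0],[0,0,0.4],1],
  [[0,0,0],[0,0,0.4],1],
  [[0,0,0],[0,0,0],1],
  [[0,0,0],[0,0,0],1],
  [[0,0,0],[0,0,0],0.5],
  [[0,0,0],[0,0,0],0.2],
])

```text
time: 4.6
tool_pos: [0.5405, 0.0364, 0.0743]
ee_rot: [[0.034, -0.885, 0.465], [-0.999, -0.031, 0.014], [0.003, -0.465, -0.885]]
force: [0.7, 0.7, -0.0]
finger_gap: 0.0812
```

```bash
python3 -c "
from plan import *
plan(RT,at(41,6,24),10)"
```

```text
t 4.6 pos [0.5405 0.0364 0.0743] -> [0.5395 0.0361 0.0704] rows 10 turn [ 0.03 -0.01  0.02] shift [0.003 0.027 0.029] gap 0.0812 F [ 0.7  0.7 -0. ]
```

Good. Close now.

Emit:
servo_tool([
  [[0,0,0],[0,0.15,0.15],0],
  [[0,0,0],[0,0.1,0.1],-0.2],
  [[0,0,0],[0,0,0],-0.6],
  [[0,0,0],[0,0,0],-1],
  [[0,0,0],[0,0,0],-1],
  [[0,0,0],[0,0,0],-1],
  [[0,0,0],[0,0,0],-1],
  [[0,0,0],[0,0,0],-1],
  [[0,0,0],[0,0,0],-1],
  [[0,0,0],[0,0,0],-1],
])

```text
time: 5.6
tool_pos: [0.5399, 0.0363, 0.0725]
ee_rot: [[0.035, -0.886, 0.462], [-0.999, -0.032, 0.014], [0.003, -0.462, -0.887]]
force: [0.2, -0.6, -0.0]
finger_gap: 0.0478
```

```bash
python3 -c "
from plan import *
plan(RT,at(41,6,114),10)"
```

```text
t 5.6 pos [0.5399 0.0363 0.0725] -> [0.4973 0.0347 0.1499] rows 10 turn [ 0.05 -0.01  0.02] shift [ 0.003  0.017 -0.883] gap 0.0478 F [ 0.2 -0.6 -0. ]
```

Emit:
servo_tool([
  [[0,0,0],[0,0,-0.3],-1],
  [[0,0,0],[0,0,-0.7],-1],
  [[0,0,0],[0,0,-1],-1],
  [[0,0,0],[0,0,-1],-1],
  [[0,0,0],[0,0,-1.2],-1],
  [[0,0,0],[0,0,-1.2],-1],
  [[0,0,0],[0,0,-1.2],-1],
  [[0,0,0],[0,0,-1.2],-1],
  [[0,0,0],[0,0,-1.2],-1],
  [[0,0,0],[0,0,-1],-1],
])

```text
time: 6.6
tool_pos: [0.4932, 0.035, 0.1616]
ee_rot: [[0.035, -0.886, 0.462], [-0.999, -0.033, 0.014], [0.003, -0.462, -0.887]]
force: [-0.4, -0.8, -1.2]
finger_gap: 0.0474
```

```bash
cat >> plan.py <<'E'
a=0.13; RP=frame(-np.array([-np.sin(a),np.cos(a),0]),-up)
E
python3 -c "
from plan import *
plan(RP,[.473,.311,.16],20)"
```

```text
t 6.6 pos [0.4932 0.035  0.1616] -> [0.473 0.311 0.16 ] rows 20 turn [-1.37 -0.07 -0.26] shift [-1.384 -0.013  0.004] gap 0.0474 F [-0.4 -0.8 -1.2]
```

Emit:
servo_tool([
  [[-1.4,-0.1,-0.3],[-0.7,0,0],-1],
  [[-1.4,-0.1,-0.3],[-1.4,0,0],-1],
  [[-1.4,-0.1,-0.3],[-1.4,0,0],-1],
  [[-1.4,-0.1,-0.3],[-1.4,0,0],-1],
  [[-1.4,-0.1,-0.3],[-1.4,0,0],-1],
  [[-1.4,-0.1,-0.3],[-1.4,0,0],-1],
  [[-1.4,-0.1,-0.3],[-1.4,0,0],-1],
  [[-1.4,-0.1,-0.3],[-1.4,0,0],-1],
  [[-1.4,-0.1,-0.3],[-1.4,0,0],-1],
  [[-1.4,-0.1,-0.3],[-1.4,0,0],-1],
])

```text
time: 7.6
tool_pos: [0.4852, 0.1683, 0.1607]
ee_rot: [[0.09, -0.969, 0.232], [-0.996, -0.089, 0.017], [0.004, -0.232, -0.973]]
force: [0.2, -0.3, -2.4]
finger_gap: 0.0476
```

```bash
python3 -c "
from plan import *
plan(RP,[.473,.311,.16],10)"
```

```text
t 7.6 pos [0.4852 0.1683 0.1607] -> [0.473 0.311 0.16 ] rows 10 turn [-1.34 -0.05 -0.22] shift [-1.432 -0.035  0.007] gap 0.0476 F [ 0.2 -0.3 -2.4]
```

Emit:
servo_tool([
  [[-1.6,0,-0.25],[-1.6,0,0],-1],
  [[-1.6,0,-0.25],[-1.6,0,0],-1],
  [[-1.6,0,-0.25],[-1.6,0,0],-1],
  [[-1.6,0,-0.25],[-1.6,0,0],-1],
  [[-1.6,0,-0.25],[-1.6,0,0],-1],
  [[-1.6,0,-0.25],[-1.6,0,0],-1],
  [[-1.6,0,-0.25],[-1.6,0,0],-1],
  [[-1.4,0,-0.2],[-1.6,0,0],-1],
  [[0,0,0],[-0.8,0,0],-1],
  [[0,0,0],[0,0,0],-1],
])

```text
time: 8.6
tool_pos: [0.4706, 0.3038, 0.1596]
ee_rot: [[0.125, -0.992, 0.016], [-0.992, -0.125, -0.006], [0.008, -0.016, -1.0]]
force: [-0.7, -0.7, -1.9]
finger_gap: 0.0482
```

Run:
```python
from plan import *
plan(RP,[.473,.311,.038],10)
from h import *
t=Cam("top");s=Cam("scene")
a=t.im[200:340,100:260];b=s.im[200:420,320:540]
cv2.imwrite("pics/c3.png",np.hstack([cv2.resize(a,(400,350)),cv2.resize(b,(350,350))])[:,:,::-1])
```

```text
t 8.6 pos [0.4706 0.3038 0.1596] -> [0.473 0.311 0.038] rows 10 turn [-0.09 -0.05 -0.03] shift [-0.073 -0.023  1.216] gap 0.0482 F [-0.7 -0.7 -1.9]
```

View pics/c3.png

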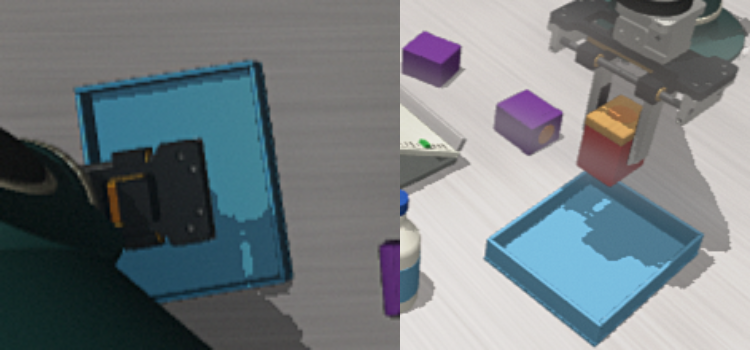

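The tin is held upright over the tray. I'll go down to just above the floor, then touch down slowly.

Emit:
servo_tool([
  [[-0.2,-0.1,0],[-0.2,0,0.6],-1],
  [[-0.2,-0.1,0],[-0.2,0,1.2],-1],
  [[-0.2,-0.1,0],[-0.2,0,1.4],-1],
  [[-0.2,-0.1,0],[-0.1,0,1.4],-1],
  [[-0.1,0,0],[0,0,1.4],-1],
  [[0,0,0],[0,0,1.4],-1],
  [[0,0,0],[0,0,1.4],-1],
  [[0,0,0],[0,0,1.2],-1],
  [[0,0,0],[0,0,0.9],-1],
  [[0,0,0],[0,0,0.5],-1],
])

```text
time: 9.7
tool_pos: [0.4707, 0.3095, 0.0447]
ee_rot: [[0.123, -0.992, -0.0], [-0.992, -0.123, -0.002], [0.002, 0.001, -1.0]]
force: [0.3, 0.2, -1.0]
finger_gap: 0.0476
```

```bash
python3 -c "
from plan import *
plan(RP,[.473,.311,.032],10)"
```

```text
t 9.7 pos [0.4707 0.3095 0.0447] -> [0.473 0.311 0.032] rows 10 turn [ 0.   -0.01 -0.04] shift [-0.012 -0.025  0.127] gap 0.0476 F [ 0.3  0.2 -1. ]
```

Emit:
servo_tool([
  [[0,0,0],[0,0,0.3],-1],
  [[0,0,0],[0,0,0.2],-1],
  [[0,0,0],[0,0,0.15],-1],
  [[0,0,0],[0,0,0.1],-1],
  [[0,0,0],[0,0,0.1],-1],
  [[0,0,0],[0,0,0.1],-1],
  [[0,0,0],[0,0,0.1],-1],
  [[0,0,0],[0,0,0.05],-1],
  [[0,0,0],[0,0,0],-1],
  [[0,0,0],[0,0,0],-1],
])

```text
time: 10.7
tool_pos: [0.4709, 0.3095, 0.0346]
ee_rot: [[0.123, -0.992, 0.0], [-0.992, -0.123, -0.002], [0.002, 0.0, -1.0]]
force: [0.3, 0.3, -1.5]
finger_gap: 0.0478
```

Emit:
servo_tool([
  [[0,0,0],[0,0,0.1],-1],
  [[0,0,0],[0,0,0.1],-1],
  [[0,0,0],[0,0,0.1],-1],
  [[0,0,0],[0,0,0.05],-1],
  [[0,0,0],[0,0,0],-1],
  [[0,0,0],[0,0,0],-1],
  [[0,0,0],[0,0,0],-1],
  [[0,0,0],[0,0,0],-1],
  [[0,0,0],[0,0,0],-1],
  [[0,0,0],[0,0,0],-1],
])

```text
time: 11.7
tool_pos: [0.4709, 0.3095, 0.0311]
ee_rot: [[0.123, -0.992, 0.0], [-0.992, -0.123, -0.002], [0.002, 0.0, -1.0]]
force: [0.3, -0.2, -2.5]
finger_gap: 0.048
```

Emit:
servo_tool([
  [[0,0,0],[0,0,0.1],-1],
  [[0,0,0],[0,0,0.1],-1],
  [[0,0,0],[0,0,0.05],-1],
  [[0,0,0],[0,0,0],-1],
  [[0,0,0],[0,0,0],-1],
  [[0,0,0],[0,0,0],-1],
  [[0,0,0],[0,0,0],-1],
  [[0,0,0],[0,0,0],-1],
  [[0,0,0],[0,0,0],-1],
  [[0,0,0],[0,0,0],-1],
])

```text
time: 12.7
tool_pos: [0.4716, 0.3096, 0.03]
ee_rot: [[0.123, -0.992, 0.002], [-0.992, -0.123, -0.002], [0.002, -0.002, -1.0]]
force: [-4.0, -8.7, 28.7]
finger_gap: 0.048
```

Contact. Ease up a millimetre and release.

Emit:
servo_tool([
  [[0,0,0],[0,0,-0.1],-1],
  [[0,0,0],[0,0,-0.05],-1],
  [[0,0,0],[0,0,0],-0.05],
  [[0,0,0],[0,0,0],0.1],
  [[0,0,0],[0,0,0],0.2],
  [[0,0,0],[0,0,0],0.3],
  [[0,0,0],[0,0,0],0.5],
  [[0,0,0],[0,0,0],0.5],
  [[0,0,0],[0,0,0],0.5],
  [[0,0,0],[0,0,0],0.5],
])

```text
time: 13.7
tool_pos: [0.4709, 0.3095, 0.0301]
ee_rot: [[0.123, -0.992, 0.0], [-0.992, -0.123, -0.002], [0.002, 0.0, -1.0]]
force: [-0.8, 0.1, -1.3]
finger_gap: 0.0705
```

Emit:
servo_tool([
  [[0,0,0],[0,0,-0.4],0.5],
  [[0,0,0],[0,0,-0.8],0.5],
  [[0,0,0],[0,0,-1.4],0.5],
  [[0,0,0],[0,0,-1.8],0.5],
  [[0,0,0],[0,0,-2],0.5],
  [[0,0,0],[0,0,-2],0.5],
  [[0,0,0],[0,0,-2],0.5],
  [[0,0,0],[0,0,-2],0.5],
  [[0,0,0],[0,0,-2],0.5],
  [[0,0,0],[0,0,-2],0.5],
])

```text
time: 14.7
tool_pos: [0.4707, 0.31, 0.1965]
ee_rot: [[0.124, -0.992, 0.001], [-0.992, -0.124, -0.002], [0.002, -0.001, -1.0]]
force: [-0.5, 0.5, -0.4]
finger_gap: 0.0706
```

Run:
```python
from plan import *
plan(RH,at(125,0,94),30)
plan(frame(-S,-N),at(125,0,94),30)
print(read_state()["joint_positions"].round(2))
from h import *
s=Cam("scene")
cv2.imwrite("pics/c4.png",cv2.resize(s.im[180:420,220:540],None,fx=2,fy=2)[:,:,::-1])
```

```text
t 14.7 pos [0.4707 0.31   0.1965] -> [0.581  0.0314 0.1716] rows 30 turn [ 0.69  0.75 -2.76] shift [0.935 0.521 0.286] gap 0.0706 F [-0.5  0.5 -0.4]
t 14.7 pos [0.4707 0.31   0.1965] -> [0.581  0.0314 0.1716] rows 30 turn [ 0.77 -0.71  3.11] shift [ 0.551 -0.975  0.023] gap 0.0706 F [-0.5  0.5 -0.4]
[ 0.09  0.47 -0.95  1.76  0.42  1.13 -2.44]
```

View pics/c4.png

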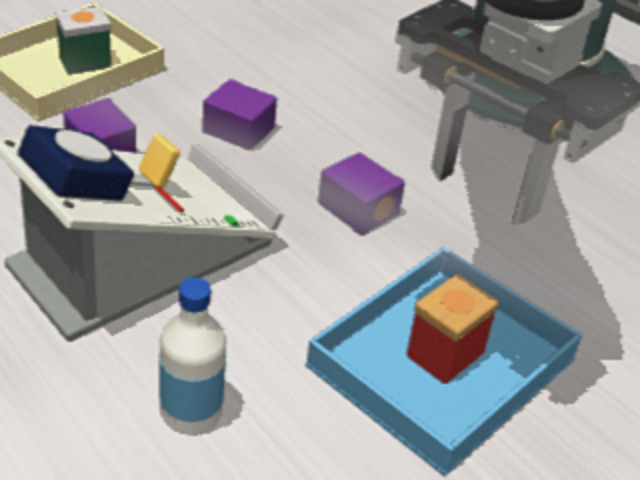

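The red tin stands upright and released in the blue tray (centre at about (452,330) in the crop), and the other items are undisturbed. Next is the handle, turning so the jaws lie along the slope, with a half-open gripper.

Emit:
servo_tool([
  [[0.7,0.75,-2.76],[0.5,0.3,0.1],0.1],
  [[0.7,0.75,-2.76],[0.93,0.52,0.28],0.1],
  [[0.7,0.75,-2.76],[0.93,0.52,0.28],0.1],
  [[0.7,0.75,-2.76],[0.93,0.52,0.28],0.1],
  [[0.7,0.75,-2.76],[0.93,0.52,0.28],0.1],
  [[0.7,0.75,-2.76],[0.93,0.52,0.28],0.1],
  [[0.7,0.75,-2.76],[0.93,0.52,0.28],0.1],
  [[0.7,0.75,-2.76],[0.93,0.52,0.28],0.1],
  [[0.7,0.75,-2.76],[0.93,0.52,0.28],0.1],
  [[0.7,0.75,-2.76],[0.93,0.52,0.28],0.1],
])

```text
time: 15.75
tool_pos: [0.4565, 0.209, 0.1731]
ee_rot: [[0.559, -0.813, 0.161], [-0.814, -0.576, -0.08], [0.157, -0.086, -0.984]]
force: [0.8, -1.8, 0.8]
finger_gap: 0.052
```

```bash
python3 -c "
from plan import *
plan(RH,at(125,0,94),20)
print(read_state()['joint_positions'].round(2))"
```

```text
t 15.75 pos [0.4565 0.209  0.1731] -> [0.581  0.0314 0.1716] rows 20 turn [ 0.69  0.74 -2.76] shift [0.95  0.543 0.293] gap 0.052 F [ 0.8 -1.8  0.8]
[ 0.3   0.33 -1.04  2.01  0.56  0.96 -1.99]
```

Emit:
servo_tool([
  [[0.7,0.75,-2.76],[0.95,0.54,0.1],0.1],
  [[0.7,0.75,-2.76],[0.95,0.54,0.1],0.1],
  [[0.7,0.75,-2.76],[0.95,0.54,0.1],0.1],
  [[0.7,0.75,-2.76],[0.95,0.54,0.1],0.1],
  [[0.7,0.75,-2.76],[0.95,0.54,0.1],0.1],
  [[0.7,0.75,-2.76],[0.95,0.54,0.1],0.1],
  [[0.7,0.75,-2.76],[0.95,0.54,0.1],0.1],
  [[0.7,0.75,-2.76],[0.95,0.54,0.1],0.1],
  [[0.7,0.75,-2.76],[0.95,0.54,0.1],0.1],
  [[0.7,0.75,-2.76],[0.95,0.54,0.1],0.1],
])

```text
time: 16.75
tool_pos: [0.4899, 0.1057, 0.1805]
ee_rot: [[0.835, -0.439, 0.332], [-0.441, -0.894, -0.073], [0.329, -0.085, -0.94]]
force: [0.4, 0.5, -0.6]
finger_gap: 0.0519
```

```bash
python3 -c "
from plan import *
plan(RH,at(125,0,94),10)
print(read_state()['joint_positions'].round(2))"
```

```text
t 16.75 pos [0.4899 0.1057 0.1805] -> [0.581  0.0314 0.1716] rows 10 turn [ 0.68  0.73 -2.76] shift [0.943 0.547 0.484] gap 0.0519 F [ 0.4  0.5 -0.6]
[ 0.66  0.19 -1.14  2.16  0.61  0.72 -1.35]
```

Emit:
servo_tool([
  [[0.7,0.75,-2.9],[0.95,0.55,0.45],0.1],
  [[0.7,0.75,-2.9],[0.95,0.55,0.45],0.1],
  [[0.7,0.75,-2.9],[0.95,0.55,0.45],0.1],
  [[0.7,0.75,-2.9],[0.95,0.55,0.45],0.1],
  [[0.7,0.75,-2.9],[0.95,0.55,0.45],0.1],
  [[0.7,0.75,-2.9],[0.95,0.55,0.45],0.1],
  [[0.7,0.75,-2.9],[0.95,0.55,0.45],0.1],
  [[0.7,0.75,-2.9],[0.95,0.55,0.45],0.1],
  [[0.7,0.75,-2.9],[0.95,0.55,0.45],0.1],
  [[0,0,0],[0,0,0],0.1],
])

```text
time: 17.75
tool_pos: [0.5689, 0.0345, 0.1734]
ee_rot: [[0.888, 0.002, 0.459], [-0.001, -1.0, 0.006], [0.459, -0.006, -0.888]]
force: [-0.6, 0.7, 0.2]
finger_gap: 0.0516
```

```bash
python3 -c "
from plan import *
plan(RH,at(125,0,64),10)
print(read_state()['joint_positions'].round(2))"
```

```text
t 17.75 pos [0.5689 0.0345 0.1734] -> [0.5951 0.0319 0.1451] rows 10 turn [ 0.05  0.06 -0.17] shift [0.101 0.031 0.372] gap 0.0516 F [-0.6  0.7  0.2]
[ 0.86  0.31 -1.14  2.15  0.8   0.51 -0.84]
```

Emit:
servo_tool([
  [[0.1,0.1,-0.3],[0.2,0.06,0.3],0.1],
  [[0.1,0.1,-0.3],[0.2,0.06,0.4],0.1],
  [[0.1,0.1,-0.3],[0.2,0.06,0.5],0.1],
  [[0.1,0.1,-0.3],[0.2,0.06,0.5],0.1],
  [[0.1,0.1,-0.3],[0.2,0.06,0.5],0.1],
  [[0,0,-0.2],[0,0,0.5],0.1],
  [[0,0,0],[0,0,0.5],0.1],
  [[0,0,0],[0,0,0.5],0.1],
  [[0,0,0],[0,0,0],0.1],
  [[0,0,0],[0,0,0],0.1],
])

```text
time: 18.75
tool_pos: [0.5942, 0.0334, 0.1444]
ee_rot: [[0.884, 0.034, 0.466], [0.03, -0.999, 0.017], [0.466, -0.001, -0.885]]
force: [1.1, 0.5, -0.5]
finger_gap: 0.0514
```

Run:
```python
from plan import *
plan(RH,at(125,0,16),20)
from h import *
t=Cam("top");s=Cam("scene")
a=t.im[120:270,225:375];b=s.im[220:320,210:360]
cv2.imwrite("pics/c5.png",np.vstack([np.hstack([cv2.resize(a,(400,400)),cv2.resize(b,(400,267)).repeat(1,0)[:0].reshape(0,400,3) if 0 else np.vstack([cv2.resize(b,(400,267)),np.zeros((133,400,3),np.uint8)])])])[:,:,::-1])
```

```text
t 18.75 pos [0.5942 0.0334 0.1444] -> [0.6176 0.0326 0.1028] rows 20 turn [-0.    0.01  0.  ] shift [0.006 0.008 0.239] gap 0.0514 F [ 1.1  0.5 -0.5]
```

View pics/c5.png

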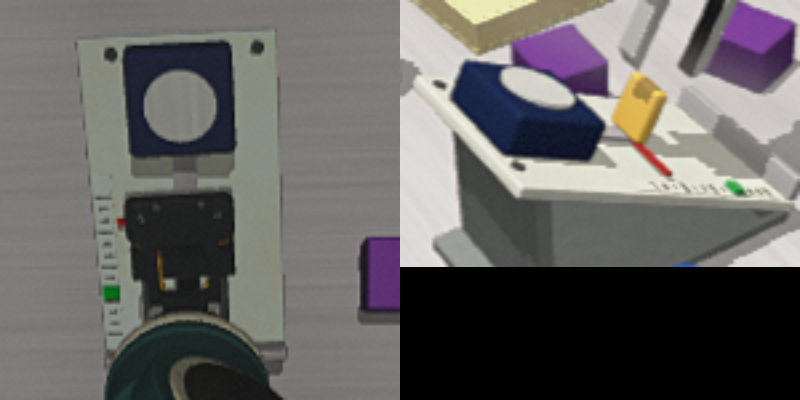

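Run:
```python
from plan import *
from h import *
s=Cam("scene")
for c in s.blobs((18,120,80),(34,255,255),(260,230,340,300)): print(cv2.contourArea(c),cv2.approxPolyDP(c,2,True).reshape(-1,2).tolist())
print("pred top corners",s.proj(np.array([at(a,b,51) for a,b in((118,18),(118,-18),(132,-18),(132,18))])).round(1).tolist())
print("pred foot",s.proj(np.array([at(132,18,7),at(132,-18,7)])).round(1).tolist())
st=read_state();R=st["ee_rot"];q=st["tool_pos"]
print("fingertip inner pred",s.proj(np.array([q+R[:,0]*k*.0257+R[:,1]*.008*j for k in(-1,1) for j in (-1,1)])).round(1).tolist())
cv2.imwrite("pics/c6.png",cv2.resize(s.im[220:290,270:350],None,fx=8,fy=8,interpolation=cv2.INTER_CUBIC)[:,:,::-1])
```

```text
290.0 [[298, 247], [290, 265], [297, 272], [302, 272], [309, 255]]
pred top corners [[312.3, 255.4], [301.9, 246.6], [296.8, 245.9], [307.1, 254.7]]
pred foot [[298.3, 274.1], [288.2, 264.9]]
fingertip inner pred [[319.3, 248.4], [314.7, 244.6], [300.6, 245.9], [295.9, 242.0]]
```

View pics/c6.png

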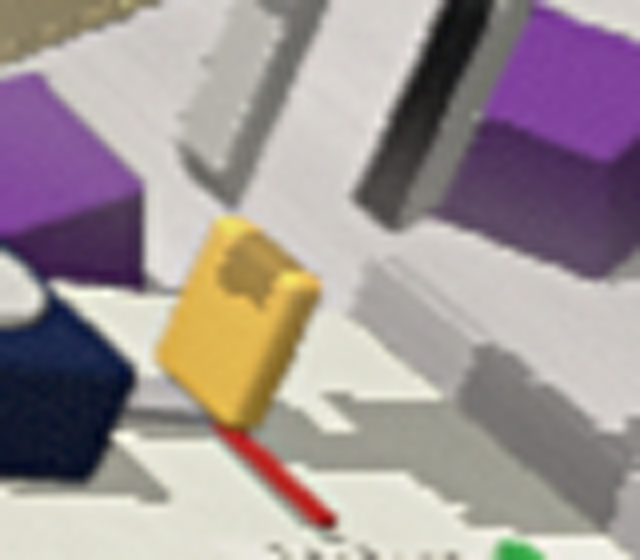

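The fingertips are at (299,245) and (315,244), either side of the yellow handle top at about (305,251), matching prediction. The handle itself lies about 2 mm further up the slope than predicted. I'll go down with that correction.

Emit:
servo_tool([
  [[0,0,0],[0.1,0,0.3],0.1],
  [[0,0,0],[0.1,0,0.5],0.1],
  [[0,0,0],[0,0,0.6],0.1],
  [[0,0,0],[0,0,0.6],0.1],
  [[0,0,0],[0,0,0.6],0.1],
  [[0,0,0],[0,0,0.6],0.1],
  [[0,0,0],[0,0,0.6],0.1],
  [[0,0,0],[0,0,0.5],0.1],
  [[0,0,0],[0,0,0.3],0.1],
  [[0,0,0],[0,0,0],0.1],
])

```text
time: 19.9
tool_pos: [0.6175, 0.0341, 0.1044]
ee_rot: [[0.884, 0.034, 0.466], [0.029, -0.999, 0.016], [0.466, -0.001, -0.885]]
force: [0.2, 0.3, 0.6]
finger_gap: 0.0519
```

```bash
python3 -c "
from plan import *
plan(RH,at(127.5,0,17),10)"
```

```text
t 19.9 pos [0.6175 0.0341 0.1044] -> [0.6193 0.0326 0.1048] rows 10 turn [-0.01  0.02  0.  ] shift [0.018 0.015 0.005] gap 0.0519 F [0.2 0.3 0.6]
```

Close on the handle.

Emit:
servo_tool([
  [[0,0,0],[0.1,0.1,0],0],
  [[0,0,0],[0.08,0.05,0],-0.2],
  [[0,0,0],[0,0,0],-0.4],
  [[0,0,0],[0,0,0],-0.5],
  [[0,0,0],[0,0,0],-0.6],
  [[0,0,0],[0,0,0],-0.7],
  [[0,0,0],[0,0,0],-1],
  [[0,0,0],[0,0,0],-1],
  [[0,0,0],[0,0,0],-1],
  [[0,0,0],[0,0,0],-1],
])

```text
time: 20.9
tool_pos: [0.6163, 0.0323, 0.1038]
ee_rot: [[0.886, 0.033, 0.462], [0.03, -0.999, 0.015], [0.462, 0.001, -0.887]]
force: [-25.1, -1.3, 7.2]
finger_gap: 0.0135
```

```bash
cat > mk.py <<'E'
from plan import *
from h import *
def deckpt(cam,px,n):
    o,d=cam.ray(px);q=W(p,[[0,0,n],[100,0,n],[0,100,n]]);a=(q[1]-q[0])/.1;b=(q[2]-q[0])/.1
    return (np.linalg.solve(np.stack([a,b,-d],1),o-q[0])[:2]*1000).round(1)
plan(RH,at(127.5,0,17),10)
ROI=dict(top=(255,180,292,260),scene=(285,255,362,300))
for n in("top","scene"):
    c=Cam(n);m=c.im.astype(int);x0,y0,x1,y1=ROI[n];sub=m[y0:y1,x0:x1]
    for nm,w,nn in(("green",sub[...,1]-np.maximum(sub[...,0],sub[...,2]),0),("red",sub[...,0]-np.maximum(sub[...,1],sub[...,2]),7)):
        w=np.where(w>30,w,0)
        if nm=="red": w=np.where(np.abs(sub[...,1]-sub[...,2])<25,w,0)
        k,l,st,ce=cv2.connectedComponentsWithStats((w>0).astype(np.uint8))
        if k<2: print(n,nm,"none");continue
        i=1+st[1:,4].argmax();ys,xs=np.nonzero(l==i);ww=w[ys,xs]
        cen=np.array([(xs*ww).sum(),(ys*ww).sum()])/ww.sum()+[x0,y0]
        pts=np.array([deckpt(c,(x+x0,y+y0),nn) for x,y in zip(xs,ys)])
        print(n,nm,st[i,4],cen.round(1),deckpt(c,cen,nn),"s",pts[:,0].min(),pts[:,0].max(),"y",pts[:,1].min(),pts[:,1].max(),
          "tip s",pts[pts[:,1]>pts[:,1].max()-8][:,0].mean().round(1))
E
python3 mk.py
```

```text
t 20.9 pos [0.6163 0.0323 0.1038] -> [0.6193 0.0326 0.1048] rows 10 turn [-0.    0.05  0.01] shift [ 0.031 -0.003  0.006] gap 0.0135 F [-25.1  -1.3   7.2]
top green 35 [266.2 229.3] [59.  67.4] s 52.5 64.7 y 60.8 74.4 tip s 59.1
top red 37 [273.6 202.7] [122.9  45.8] s 119.3 126.8 y 36.2 55.7 tip s 122.8
scene green 29 [335.  289.6] [57.4 58. ] s 48.4 66.0 y 47.8 67.7 tip s 60.7
scene red 58 [304.2 279. ] [130.2  36.2] s 123.4 137.2 y 13.6 58.6 tip s 131.4
```

Emit:
servo_tool([
  [[0,0,0],[-0.2,0,0],-1],
  [[0,0,0],[-0.4,0,0],-1],
  [[0,0,0],[-0.6,0,0],-1],
  [[0,0,0],[-0.6,0,0],-1],
  [[0,0,0],[-0.6,0,0],-1],
  [[0,0,0],[-0.6,0,0],-1],
  [[0,0,0],[-0.6,0,0],-1],
  [[0,0,0],[-0.6,0,0],-1],
  [[0,0,0],[-0.6,0,0],-1],
  [[0,0,0],[-0.4,0,0],-1],
])

```text
time: 22.0
tool_pos: [0.5739, 0.031, 0.0816]
ee_rot: [[0.884, 0.033, 0.467], [0.029, -0.999, 0.017], [0.467, -0.002, -0.884]]
force: [18.9, 1.5, -18.4]
finger_gap: 0.0137
```

Emit:
servo_tool([
  [[0,0,0],[-0.3,0,0],-1],
  [[0,0,0],[-0.2,0,0],-1],
  [[0,0,0],[-0.2,0,0],-1],
  [[0,0,0],[-0.1,0,0],-1],
  [[0,0,0],[0,0,0],-1],
  [[0,0,0],[0,0,0],-1],
  [[0,0,0],[0,0,0],-1],
  [[0,0,0],[0,0,0],-1],
  [[0,0,0],[0,0,0],-1],
  [[0,0,0],[0,0,0],-1],
])

```text
time: 23.0
tool_pos: [0.5672, 0.0308, 0.078]
ee_rot: [[0.884, 0.033, 0.467], [0.029, -0.999, 0.017], [0.468, -0.002, -0.884]]
force: [19.2, 2.1, -19.5]
finger_gap: 0.0138
```

```bash
python3 mk.py
python3 - <<'E'
from h import *
t=Cam("top");s=Cam("scene")
cv2.imwrite("pics/c7.png",np.hstack([cv2.resize(t.im[205:255,250:300],(400,400),interpolation=cv2.INTER_CUBIC),cv2.resize(s.im[260:310,310:360],(400,400),interpolation=cv2.INTER_CUBIC)])[:,:,::-1])
E
```

```text
t 23.0 pos [0.5672 0.0308 0.078 ] -> [0.6193 0.0326 0.1048] rows 10 turn [-0.01  0.01  0.  ] shift [ 0.586 -0.001  0.007] gap 0.0138 F [ 19.2   2.1 -19.5]
top green 35 [266.2 229.3] [59.  67.4] s 52.5 64.7 y 60.8 74.4 tip s 59.1
top red 24 [273.5 226.6] [67.5 50.3] s 63.8 71.6 y 44.7 56.1 tip s 67.9
scene green 30 [334.9 289.6] [57.6 58. ] s 48.4 67.9 y 47.8 67.7 tip s 60.7
scene red 55 [323.8 280.4] [75.2 36. ] s 68.0 82.4 y 10.9 57.7 tip s 76.5
```

View pics/c7.png

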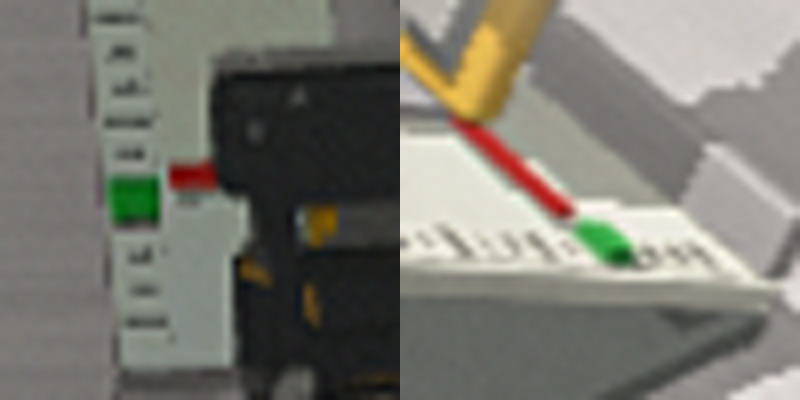

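Run:
```python
from plan import *
from h import *
t=Cam("top");s=Cam("scene")
def tri(a,b):
    (o1,d1),(o2,d2)=t.ray(a),s.ray(b);k=np.linalg.lstsq(np.stack([d1,-d2],1),o2-o1,rcond=None)[0]
    P=o1+d1*k[0];Q=o2+d2*k[1];M=(P+Q)/2-at(0,0,0);return (np.array([M@S,M@gy,M@N,np.linalg.norm(P-Q)])*1000).round(1)
print("green",tri((266.2,229.3),(335,289.6)));print("tip",tri((270.8,227),(331,286.4)))
for n in (0,7):print(n,t.proj(at(59,60,n)),s.proj(at(59,60,n)))
# scene jacobians px/mm of s,y,n
b=s.proj(at(60,60,0));print([(s.proj(at(*(np.array([60,60,0])+10*e)))-b).round(2) for e in np.eye(3)])
```

```text
green [62.8 65.3  4.1  4.8]
tip [67.5 55.4  5.2  3.3]
0 [269.54865246 229.05877812] [335.03225823 290.05920207]
7 [269.39865687 230.40222777] [336.46327929 287.11085181]
[array([-3.4, -0.2]), array([3.03, 2.68]), array([ 2.05, -4.22])]
```

Emit:
servo_tool([
  [[0,0,0],[-0.1,0,0.05],-1],
  [[0,0,0],[-0.2,0,0.05],-1],
  [[0,0,0],[-0.2,0,0],-1],
  [[0,0,0],[-0.2,0,0],-1],
  [[0,0,0],[0,0,0],-1],
  [[0,0,0],[0,0,0],-1],
  [[0,0,0],[0,0,0],-1],
  [[0,0,0],[0,0,0],-1],
  [[0,0,0],[0,0,0],-1],
  [[0,0,0],[0,0,0],-1],
])

```text
time: 24.3
tool_pos: [0.5622, 0.0307, 0.0751]
ee_rot: [[0.882, 0.034, 0.469], [0.029, -0.999, 0.016], [0.47, -0.001, -0.883]]
force: [4.0, -2.0, 11.6]
finger_gap: 0.0136
```

```bash
python3 mk.py
python3 - <<'E'
from h import *
t=Cam("top");s=Cam("scene")
cv2.imwrite("pics/c8.png",np.hstack([cv2.resize(t.im[212:242,255:285],(400,400),interpolation=cv2.INTER_CUBIC),cv2.resize(s.im[272:302,315:345],(400,400),interpolation=cv2.INTER_CUBIC)])[:,:,::-1])
E
```

```text
t 24.3 pos [0.5622 0.0307 0.0751] -> [0.6193 0.0326 0.1048] rows 10 turn [-0.01 -0.    0.01] shift [ 0.644 -0.001  0.006] gap 0.0136 F [ 4.  -2.  11.6]
top green 35 [266.2 229.3] [59.  67.4] s 52.5 64.7 y 60.8 74.4 tip s 59.1
top red 18 [273.6 229. ] [61.9 50.7] s 59.1 64.5 y 45.3 56.5 tip s 61.9
scene green 29 [335.  289.6] [57.6 58.3] s 48.4 67.9 y 47.8 67.7 tip s 60.7
scene red 53 [325.8 280.7] [69.6 36.3] s 62.4 76.9 y 10.1 57.2 tip s 70.2
```

View pics/c8.png

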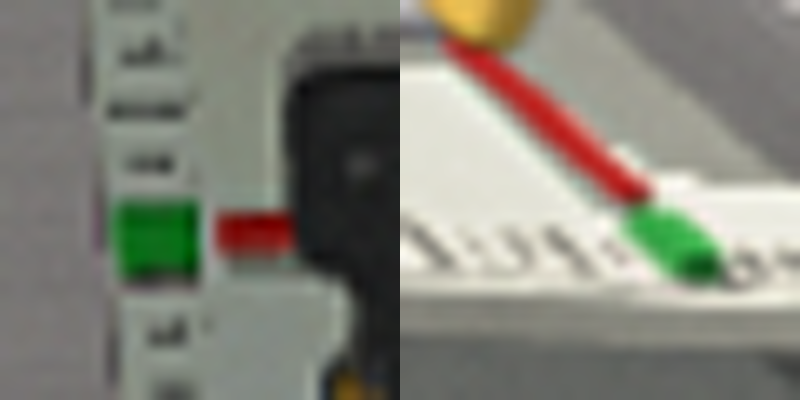

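Pointer and mark agree within about 1–2 mm in both views: top view rows 234 and 239, and in the scene view the pointer's line runs into the mark. I'll pull 1 mm more and hold for over 2 s.

Emit:
servo_tool([
  [[0,0,0],[-0.1,0,-0.04],-1],
  [[0,0,0],[0,0,0],-1],
  [[0,0,0],[0,0,0],-1],
  [[0,0,0],[0,0,0],-1],
  [[0,0,0],[0,0,0],-1],
  [[0,0,0],[0,0,0],-1],
  [[0,0,0],[0,0,0],-1],
  [[0,0,0],[0,0,0],-1],
  [[0,0,0],[0,0,0],-1],
  [[0,0,0],[0,0,0],-1],
])

```text
time: 25.5
tool_pos: [0.561, 0.0306, 0.0745]
ee_rot: [[0.883, 0.033, 0.469], [0.029, -0.999, 0.017], [0.469, -0.001, -0.883]]
force: [10.5, -0.5, -0.9]
finger_gap: 0.0136
```

Emit:
servo_tool([
  [[0,0,0],[0,0,0],-1],
  [[0,0,0],[0,0,0],-1],
  [[0,0,0],[0,0,0],-1],
  [[0,0,0],[0,0,0],-1],
  [[0,0,0],[0,0,0],-1],
  [[0,0,0],[0,0,0],-1],
  [[0,0,0],[0,0,0],-1],
  [[0,0,0],[0,0,0],-1],
  [[0,0,0],[0,0,0],-1],
  [[0,0,0],[0,0,0],-1],
])

```text
time: 26.5
tool_pos: [0.561, 0.0306, 0.0745]
ee_rot: [[0.883, 0.033, 0.469], [0.029, -0.999, 0.017], [0.469, -0.001, -0.883]]
force: [10.5, -0.6, -0.5]
finger_gap: 0.0141
```

```bash
python3 mk.py
python3 - <<'E'
from plan import *
from h import *
# triangulate using colour centroid near the tip vs green, views averaged in the same small area
st=read_state(); print((st["tool_pos"]-[.6163,.0323,.1038])@S*1000)
E
```

```text
t 26.5 pos [0.561  0.0306 0.0745] -> [0.6193 0.0326 0.1048] rows 10 turn [-0.01  0.    0.  ] shift [ 0.658 -0.001  0.006] gap 0.0141 F [10.5 -0.6 -0.5]
top green 35 [266.2 229.3] [59.  67.4] s 52.5 64.7 y 60.8 74.4 tip s 59.1
top red 22 [273.7 229.7] [60.2 50.7] s 56.7 64.2 y 45.3 56.7 tip s 60.2
scene green 26 [335.1 289.7] [57.6 58.6] s 48.4 66.0 y 51.4 67.7 tip s 60.7
scene red 53 [326.4 280.8] [68.1 36.5] s 61.0 75.5 y 14.2 57.2 tip s 70.2
-62.64194614729249
```

Held for 2 s. Tool travel is 62.6 mm, and top-view pointer and mark agree to about 1 mm. Now ease it back home, gripped all the way.

Emit:
servo_tool([
  [[0,0,0],[0.2,0,0],-1],
  [[0,0,0],[0.4,0,0],-1],
  [[0,0,0],[0.5,0,0],-1],
  [[0,0,0],[0.5,0,0],-1],
  [[0,0,0],[0.5,0,0],-1],
  [[0,0,0],[0.5,0,0],-1],
  [[0,0,0],[0.5,0,0],-1],
  [[0,0,0],[0.5,0,0],-1],
  [[0,0,0],[0.5,0,0],-1],
  [[0,0,0],[0.4,0,0],-1],
])

```text
time: 27.6
tool_pos: [0.5998, 0.0318, 0.0951]
ee_rot: [[0.884, 0.033, 0.467], [0.029, -0.999, 0.016], [0.467, -0.0, -0.884]]
force: [-2.0, -1.6, 11.4]
finger_gap: 0.014
```

Emit:
servo_tool([
  [[0,0,0],[0.4,0,0],-1],
  [[0,0,0],[0.3,0,0],-1],
  [[0,0,0],[0.3,0,0],-1],
  [[0,0,0],[0.3,0,0],-1],
  [[0,0,0],[0.2,0,0],-1],
  [[0,0,0],[0.1,0,0],-1],
  [[0,0,0],[0.1,0,0],-1],
  [[0,0,0],[0,0,0],-1],
  [[0,0,0],[0,0,0],-1],
  [[0,0,0],[0,0,0],-1],
])

```text
time: 28.6
tool_pos: [0.6145, 0.0323, 0.1029]
ee_rot: [[0.884, 0.034, 0.467], [0.029, -0.999, 0.016], [0.467, -0.0, -0.884]]
force: [-4.0, -2.4, 12.8]
finger_gap: 0.0139
```

```bash
python3 mk.py
python3 - <<'E'
from plan import *
st=read_state(); print((st["tool_pos"]-[.6163,.0323,.1038])@S*1000,st["force"]@S,st["force"]@N)
E
```

```text
t 28.6 pos [0.6145 0.0323 0.1029] -> [0.6193 0.0326 0.1048] rows 10 turn [-0.01  0.01  0.01] shift [ 0.051 -0.002  0.006] gap 0.0139 F [-4.  -2.4 12.8]
top green 35 [266.2 229.3] [59.  67.3] s 52.5 64.7 y 60.8 74.4 tip s 59.1
top red 40 [273.5 203.5] [121.   46.2] s 117.0 124.9 y 36.4 55.9 tip s 121.3
scene green 30 [334.9 289.6] [57.5 58. ] s 48.4 67.9 y 47.8 67.7 tip s 60.7
scene red 59 [304.9 279.1] [128.3  36.4] s 121.3 135.3 y 13.3 58.6 tip s 130.3
-2.0368119508183207 2.1226113346645508 13.511895588530406
```

Another 2–3 mm to press it home.

Emit:
servo_tool([
  [[0,0,0],[0.1,0,0],-1],
  [[0,0,0],[0.1,0,0],-1],
  [[0,0,0],[0.1,0,0],-1],
  [[0,0,0],[0,0,0],-1],
  [[0,0,0],[0,0,0],-1],
  [[0,0,0],[0,0,0],-0.65],
  [[0,0,0],[0,0,0],-0.5],
  [[0,0,0],[0,0,0],-0.2],
  [[0,0,0],[0,0,0],0.1],
  [[0,0,0],[0,0,0],0.1],
])

```text
time: 29.7
tool_pos: [0.6167, 0.0325, 0.1036]
ee_rot: [[0.884, 0.034, 0.466], [0.029, -0.999, 0.016], [0.466, -0.001, -0.885]]
force: [-0.2, -0.7, 0.1]
finger_gap: 0.044
```

```bash
python3 mk.py
```

```text
t 29.7 pos [0.6167 0.0325 0.1036] -> [0.6193 0.0326 0.1048] rows 10 turn [-0.01  0.02  0.  ] shift [ 0.029 -0.001  0.002] gap 0.044 F [-0.2 -0.7  0.1]
top green 35 [266.2 229.3] [58.9 67.3] s 52.5 64.7 y 60.8 74.4 tip s 59.1
top red 24 [272.2 202.8] [122.7  48.8] s 119.7 126.7 y 42.5 55.7 tip s 122.5
scene green 30 [334.9 289.6] [57.5 58. ] s 48.4 67.9 y 47.8 67.7 tip s 60.7
scene red 56 [304.3 279.1] [130.   36.3] s 123.4 137.0 y 13.6 58.6 tip s 131.4
```

Home again: the pointer reads 122.5–122.7, against 122.8 before the pull. Retreat along the deck normal.

Emit:
servo_tool([
  [[0,0,0],[0,0,-0.4],0.1],
  [[0,0,0],[0,0,-0.8],0.1],
  [[0,0,0],[0,0,-1.2],0.1],
  [[0,0,0],[0,0,-1.5],0.1],
  [[0,0,0],[0,0,-1.5],0.1],
  [[0,0,0],[0,0,-1.5],0.1],
  [[0,0,0],[0,0,-1.5],0.1],
  [[0,0,0],[0,0,-1.2],0.1],
  [[0,0,0],[0,0,-0.5],0.1],
  [[0,0,0],[0,0,0],0.1],
])

```text
time: 30.8
tool_pos: [0.5696, 0.0305, 0.1937]
ee_rot: [[0.884, 0.033, 0.467], [0.029, -0.999, 0.015], [0.467, 0.0, -0.884]]
force: [0.1, -0.1, 0.2]
finger_gap: 0.0518
```

```bash
python3 mk.py
python3 - <<'E'
from h import *
s=Cam("scene");t=Cam("top");cv2.imwrite("pics/c9.png",np.hstack([cv2.resize(s.im[150:430],(520,228)),cv2.resize(t.im[120:340,110:380],(280,228))])[:,:,::-1])
E
```

```text
t 30.8 pos [0.5696 0.0305 0.1937] -> [0.6193 0.0326 0.1048] rows 10 turn [-0.    0.01  0.01] shift [ 0.023 -0.005  1.018] gap 0.0518 F [ 0.1 -0.1  0.2]
top green 35 [266.2 229.3] [59.  67.4] s 52.5 64.7 y 60.8 74.4 tip s 59.1
top red 38 [275.7 202. ] [124.1  41.2] s 120.1 126.7 y 19.4 55.7 tip s 122.7
scene green 29 [335.  289.6] [57.4 58.1] s 48.4 66.0 y 47.8 67.7 tip s 60.7
scene red 57 [304.2 279. ] [130.1  36.1] s 123.4 137.0 y 13.6 58.6 tip s 131.4
```

View pics/c9.png

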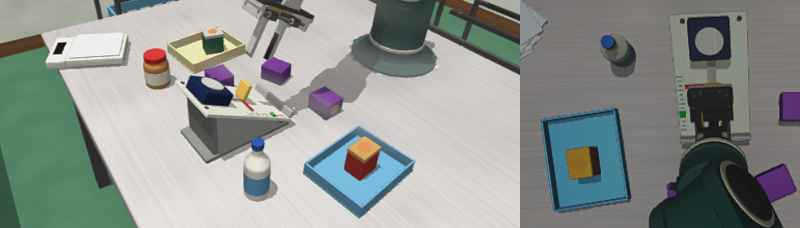

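The final picture shows the red tin upright in the blue tray (scene crop (362,158)), the handle home, the gripper clear, and the other items where they stood.

```bash
python3 -c "
from cell import *
print(job_done())"
```

```text
the job is handed in; nothing more can be done
None
```

The job is handed in, at about 31 s of the 58 s allowed. No verdict was reported.

- **Tin:** I lifted the red tin off the sloping deck and set it upright near the middle of the blue tray. Touchdown pressed with a brief 30 N or so before I eased off and released. The last picture shows it standing there.
- **Pull:** I gripped the handle along the slope and pulled it out 62.6 mm by tool travel, then held it for just over 2 s.
- **Return:** I eased the handle back, still gripped, pressed it home and then let go. The last check puts the pointer within about 0.2 mm of its starting position in both views. The green mark did not move, and the gripper is clear of everything.
- **Other items:** The green tin, the bottle and the jar show no visible shift in the last picture; I did not measure them.

**Least certain point:** at the hold, the top view put the pointer within about 1–1.5 mm of the mark's middle. The scene view is coarser there and disagreed with the top view by several mm in absolute terms, because the height of the mark above the deck was unclear. Corrected for its error at the home position, it gave the same pointer position; it could not confirm where the mark's middle is that closely.

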